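# Slide the lacquer sample into the inspection jig and hold the loupe at focus over it

## Robot

A 6-joint arm with a two-finger parallel gripper is mounted at the origin on a cart in front of the work surface, level with it; the furniture and walls round the work are solid. World frame = base frame: x ahead of the robot, y to its left, z up, the work surface at z = 0. Lengths are in m, angles in rad, forces in N, time in s.
With the tool pointing down it reaches from about 0.2 to 0.875 m from the base axis. Payload 3.4 kg.
Tool frame: the origin (TCP) lies between the finger pads; the fingertips stand 25 mm ahead of it and the grasp point (between the pads) lies 6 mm ahead of it; z points along the fingers, y is the direction in which the jaws open and shut (so a half turn about z gives the same grasp; the last joint's range is limited). The gripper opens to 94 mm and grips with 3 to 60 N. Pads are 16 mm wide; open, the fingers measure 119 mm over their backs; the gripper's body (75 mm by 177 mm) begins 78 mm behind the grasp point.
Start: joints at [-1.385, 0.276, 1.505, -0, 1.361, -0.121], TCP at [0.174, -0.548, 0.23] pointing down, gripper open.
Joint ranges: [-2.89, 2.89], [-0.75, 2.08], [0.22, 2.7], [-1.18, 4.32], [0.11, 2.71], [-2.7, 2.7]. Speed limits (rad/s): [2.57, 2.57, 3.14, 3.14, 3.14, 3.14].

## Interface

Orientations are given as a unit quaternion [x, y, z, w].
In Python, from workcell import arm gives the robot as it stands.
- The arm moves only by the shell command python3 -m pendant 'ROWS' [OPENING] [FORCE]. ROWS is JSON, a list of rows, each a list of 4 numbers: the shift along the world's x, y, z normalised to -1 to 1, where 1 is 150 mm, then the turn about the world's z normalised to -1 to 1, where 1 is pi rad. In form: [[dx, dy, dz, spin], ...]. A call has 1 to 12 rows; each row is the pose to reach, as a shift and turn from the pose commanded when the call began, turning the shorter way round; what a row does not reach only later rows make up. A row lasts 1/12 s, in which the tool goes at most 41.7 mm and 7.16 degrees, less where a joint would pass 70% of its speed; a pose out of reach is approached as far as the arm can. A call with a number of a shift or a turn outside -1 to 1 is refused whole. A call with a gripper value outside its range is refused whole. OPENING is the opening, from -1 (shut) to 1 (fully open), so that 0 is half open, set as the call begins (- or left out, the last holds). The fingers move at their own pace and stop on an object; FORCE is the grip in N (left out, the last holds). Time passes only in rows, so rows that repeat a pose let the fingers close. It gives the time, the measured TCP pose, the force and the opening at its end, in the units of the state.
- arm.state(): the state, without advancing time (a new reading comes with each control period).
- arm.grab_frame(name): name is "scene" or "top" or "wrist"; returns a dict with "frame" (384x512x3 uint8, red, green, blue), "fx", "fy", "cx", "cy" (pixels), "R" (3x3) and "t" (3): a world point X has camera coordinates R X + t; the wrist camera has in their place "T_tool_cam" (4x4, takes a point from camera to tool coordinates, whose origin is the TCP and whose axes are the flange's). Camera axes: x right, y down, z forward; pixel columns grow to the right and rows downward; lengths in m; the calibration is good to about 2 mm. The wrist camera is an equidistant fisheye: a pixel r from the principal point sees the ray r / f radians off the axis. A picture is of the moment at which its call begins: read the wrist's pose just before it. There is no depth.
- arm.finish_job(): hands the job in, once; it reports no verdict.
The state is a dict: "t": time; "joints": joint angles; "joint_vel": joint speeds; "joint_efforts": joint torques, N m; "tool_pos": TCP position; "ee_rot": TCP orientation; "ft_force": force on the tool from outside, world axes, zero at the start; "moment": the same for the moment, N m; "finger_gap": finger opening in m.
Only numpy, scipy, OpenCV 4.12 (cv2) and the standard library are available. Lean on these libraries where they do the work, as an engineer would, in place of code of your own. Each camera call takes 0.05 s, during which the arm holds its last target.

## Task

Slide the tray with the lacquer sample on it into the slot of the inspection jig until it is fully home against the stop, and let go of it. Then pick up the hand loupe by its handle and hold it level and still over the middle of the sample, with the lens at the height of the tip of the pointer on the jig's post; finish while still holding it there in the air, clear of the jig and the tray. Never let the loupe touch the sample, and leave the pigment jar, the sanding block and the wooden spatula where they are.

Things in the scene. Friction and masses are not known exactly. Their poses are not given: they have to be found in the camera images.
- tray_home (a point): Where the tray's middle (tray_mid) lies when the tray is home in the jig; 5 mm above the table. x points inwards, the way the tray is pushed; y across the slot, to the left of that; z up. The stop is the cross bar with its face at x = +65 mm. The focus post (12 mm thick, 177 mm high) stands at x = 0, y = -90 mm.
- pointer_tip (a point): Tip of the short brass pointer on the jig's post, at mid-thickness (it is 4 mm thick). Its height, 90 to 135 mm above the table, varies: it marks the focal height for the lens's middle plane. Rigidly fixed. It lies 54 mm sideways of tray_home (jig y = -54 mm) and points towards the middle of the tray's place.
- tray_mid (a point): Middle of the loose wooden tray, on top of its 5 mm plate. x along its length, away from the pull tab (that end enters the slot first); y across; z up. Plate 130 x 84 mm; rim 5 mm high, 107 x 72 mm outside, 3 mm thick. About 0.2 kg with the sample. Starts on the table before the slot's mouth, turned and shifted from its line.
- tray_tab (a point): Middle of the tray's upright pull tab, a wooden block 30 mm along tray x, 12 mm thick across tray y, its top 42 mm above the table. This point is 24 mm above the tray's underside and 87 mm behind tray_mid (tray x = -87 mm). Same axes as the tray. To be grasped from above across the 12 mm.
- tile_top (a point): Middle of the top face of the lacquer sample, a black tile with a gold ornament, 95 x 60 x 8.5 mm, which lies loose inside the tray's rim with about 3 mm play; top face 13.5 mm above the table. z up.
- loupe_lens (a point): Centre of the lens of the loose hand loupe (about 0.12 kg), half-way up its ring, 11 mm above its underside. x points from the handle to the lens, z up along the lens axis. Dark metal ring 66 mm across, 22 mm high, flat underside. Starts flat on the table between the robot and the jig.
- loupe_grip (a point): Grip point of the loupe's dark wooden handle, 80 mm behind the lens centre (loupe x = -80 mm) and at the same height: 11 mm above its underside. The handle is a straight bar 15 mm wide, 22 mm high, 41 to 147 mm behind the lens centre; the loupe balances about 70 mm behind the lens centre. Same axes as loupe_lens.
- pigment_jar: Bystander: small clear screw jar with dark lid, 48 mm across, 62 mm high; origin at the centre of its underside. To be left alone.
- sanding_block: Bystander: grey sanding block 48 x 74 x 28 mm; origin at the centre of its underside. To be left alone.
- spatula: Bystander: flat wooden spatula 150 x 38 x 10 mm; origin at the centre of its underside. To be left alone.
- tray: The tray itself (see tray_mid); origin at the centre of its underside, same axes as tray_mid.
- tile: The lacquer sample itself (see tile_top); origin at the centre of its underside.
- loupe: The loupe itself (see loupe_lens); origin on the lens axis at its underside, same axes.
- jig: Inspection jig: U-shaped aluminium guide fixed to the table, no floor. Origin on the table 5 mm under tray_home, same axes. Rails 16 mm high, x = -45 to 75 mm, inner walls at y = +-43.5 mm, lips overhanging 5 mm with undersides 9 mm above the table. Entry cheeks flare out to +-51 mm at x = -64 mm. Position and yaw vary; it does not move during the job.
- pointer: The pointer with its collar; origin on the post's axis at the pointer's height; its y axis points along the pointer to the tip, which is 36 mm out.

How it is judged:
On the way, in this order (a step that is already met when the one before it is completed fails the run):
1. the tray with the sample is fully home in the slot, the loupe still lying on the table (horizontal distance between tray_mid and tray_home below 0.006 m and angle between the x axis of tray_mid and the x axis of tray_home, either way round below 0.06 rad and z of tray_mid in the frame of tray_home between -0.003 and 0.005 m and horizontal distance between tile_top and tray_mid below 0.008 m and angle between tile_top's own z axis and vertical below 0.06 rad and height (world z) of loupe_lens below 0.03 m), for 0.2 s.
2. the loupe is lifted off the table by the gripper, the tray left home (horizontal distance between tray_mid and tray_home below 0.006 m and angle between the x axis of tray_mid and the x axis of tray_home, either way round below 0.06 rad and z of tray_mid in the frame of tray_home between -0.003 and 0.005 m and horizontal distance between tile_top and tray_mid below 0.008 m and angle between tile_top's own z axis and vertical below 0.06 rad and height (world z) of loupe_lens above 0.05 m and contact force between the fingers and loupe above 1 N), for 0.1 s.
At the end, for the whole second after the job is handed in: Tray home within 6 mm and 0.06 rad, let go, sample flat in its rim (within 8 mm). Loupe held by the fingers, touching no jig, pointer, tray or sample: lens centre within 15 mm sideways of the sample middle and 8 mm in height of the pointer tip, tilt under 0.14 rad, still (20 mm/s, 0.15 rad/s) (horizontal distance between tray_mid and tray_home below 0.006 m and angle between the x axis of tray_mid and the x axis of tray_home, either way round below 0.06 rad and z of tray_mid in the frame of tray_home between -0.003 and 0.005 m and horizontal distance between tile_top and tray_mid below 0.008 m and angle between tile_top's own z axis and vertical below 0.06 rad and linear speed of each of tray, loupe below 0.02 m/s and contact force between the fingers and tray below 0.2 N and horizontal distance between loupe_lens and tile_top below 0.015 m and z of loupe_lens in the frame of pointer_tip between -0.008 and 0.008 m and angle between loupe_lens's own z axis and vertical below 0.14 rad and angular speed of loupe below 0.15 rad/s and contact force between the fingers and loupe above 1 N and contact force between loupe and jig below 0.3 N and contact force between loupe and pointer below 0.3 N and contact force between loupe and tray below 0.3 N and contact force between loupe and tile below 0.3 N); the arm keeps its last pose, push and grip.
It fails at once if a bystander is moved more than 25 mm (distance of any of pigment_jar, sanding_block, spatula from where it was at the start of the episode above 0.025 m).
It fails at once if the loupe touches the lacquer sample (contact force between loupe and tile above 0.5 N).
It also fails if it takes over 61 s, if anything falls off the work surface, if the arm or the gripper's body presses on something with over 40 N, if the wrist force passes 120 N, or if a joint passes its speed limit or range.

## Working session

There is one attempt and no reset: what is moved stays moved. The work goes in short steps, Python scripts to look and compute and a shell command to move; the robot and the scene stay as the last step left them, time stands still between calls to the robot, and variables do not carry over. Pictures are saved under pics/ and viewed, and the job is handed in when it is done.

```bash
ls; mkdir -p pics; cat > h.py <<'E'
import numpy as np, cv2
from workcell import arm
def grab(n,save=None):
    f=arm.grab_frame(n)
    if save: cv2.imwrite('pics/'+save,cv2.cvtColor(np.asarray(f['frame']),cv2.COLOR_RGB2BGR))
    return f
def ray(f,u,v,z):
    d=np.array([(u-f['cx'])/f['fx'],(v-f['cy'])/f['fy'],1.]); R=np.array(f['R']);t=np.array(f['t'])
    c=-R.T@t; w=R.T@d; s=(z-c[2])/w[2]; return c+s*w
def proj(f,X):
    p=np.array(f['R'])@np.array(X)+np.array(f['t']); return np.array([f['fx']*p[0]/p[2]+f['cx'],f['fy']*p[1]/p[2]+f['cy']])
E
python3 - <<'E'
from h import *
import pickle
for n in ['scene','top','wrist']:
    f=grab(n,n+'0.png'); pickle.dump(f,open(n+'0.pkl','wb'))
    print(n,{k:np.round(v,3).tolist() for k,v in f.items() if k!='frame'})
print(arm.state())
E
```

```text
pics
scene {'fx': 382.221, 'fy': 382.221, 'cx': 253.092, 'cy': 189.57, 'R': [[-0.745, -0.666, -0.016], [-0.402, 0.469, -0.786], [0.532, -0.58, -0.618]], 't': [0.588, 0.213, 0.754]}
top {'fx': 365.987, 'fy': 365.987, 'cx': 257.538, 'cy': 188.434, 'R': [[0.011, -1.0, -0.006], [-0.98, -0.01, -0.199], [0.199, 0.008, -0.98]], 't': [0.205, 0.612, 0.829]}
wrist {'fx': 297.319, 'fy': 297.319, 'cx': 258.042, 'cy': 194.21, 'T_tool_cam': [[-0.001, -0.958, -0.288, 0.083], [1.0, -0.0, -0.001, -0.001], [0.0, -0.288, 0.958, -0.154], [0.0, 0.0, 0.0, 1.0]]}
{'t': 0.15, 'joints': array([-1.38498701e+00,  2.76436547e-01,  1.50578581e+00, -7.01258010e-06,
        1.36068571e+00, -1.20987376e-01]), 'joint_vel': array([ 0.00015108, -0.00145566, -0.00373265, -0.0004214 , -0.00302616,
       -0.00013608]), 'joint_efforts': array([-1.16248361e-04, -4.04927516e+01, -2.37430483e+01,  7.01276329e-02,
        3.15510482e-02, -9.56071062e-05]), 'tool_pos': array([ 0.17358551, -0.54779156,  0.22983346]), 'ee_rot': array([ 9.88257201e-01,  1.52798140e-01, -2.47400469e-05, -6.57249272e-04]), 'ft_force': array([-0.10003349,  0.13734436, -0.02992849]), 'moment': array([-0.02858975, -0.03596153,  0.04919978]), 'finger_gap': 0.09379642932783205}
```

View pics/scene0.png

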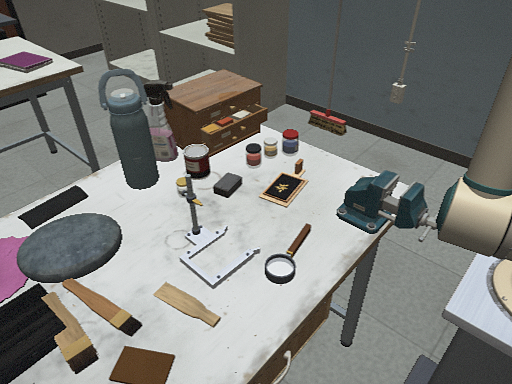

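View pics/top0.png

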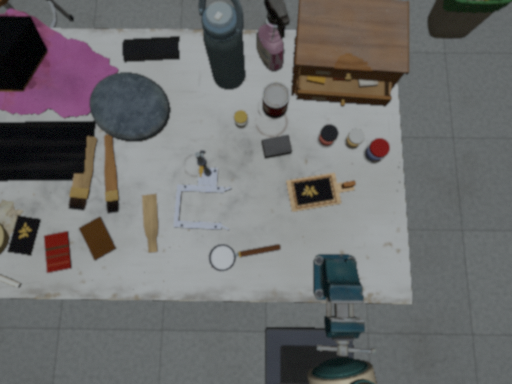

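View pics/wrist0.png

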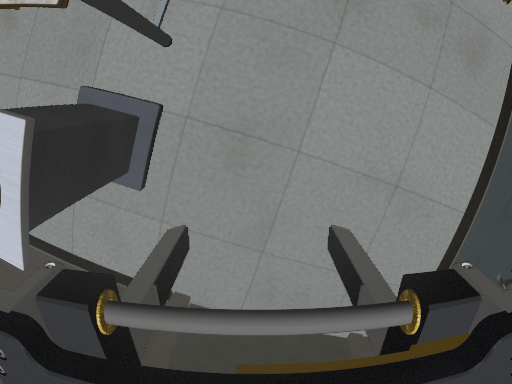

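The scene and top views show the jig near top pixel (205,205), with its mouth to the right. The tray is at (315,192) with its tab on the right at (348,184), and the loupe is at (222,257) with its handle to the right. The vise stands near (338,280). I'll enlarge these for measuring.

```bash
python3 - <<'E'
import pickle,cv2
f=pickle.load(open('top0.pkl','rb'))['frame'][140:275,170:370]
cv2.imwrite('pics/topz.png',cv2.cvtColor(cv2.resize(f,None,fx=4,fy=4,interpolation=2),cv2.COLOR_RGB2BGR))
f=pickle.load(open('scene0.pkl','rb'))['frame'][140:290,160:320]
cv2.imwrite('pics/scz.png',cv2.cvtColor(cv2.resize(f,None,fx=4,fy=4,interpolation=2),cv2.COLOR_RGB2BGR))
E
```

```text
(no output)
```

View pics/topz.png

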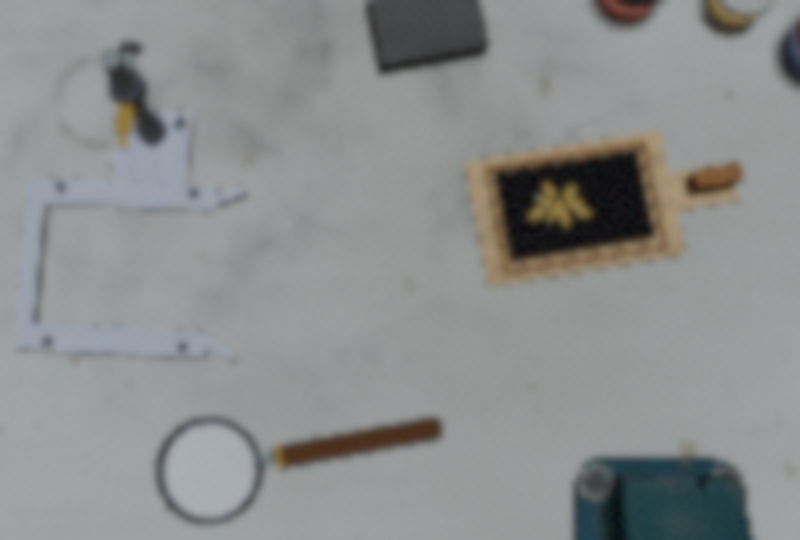

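View pics/scz.png

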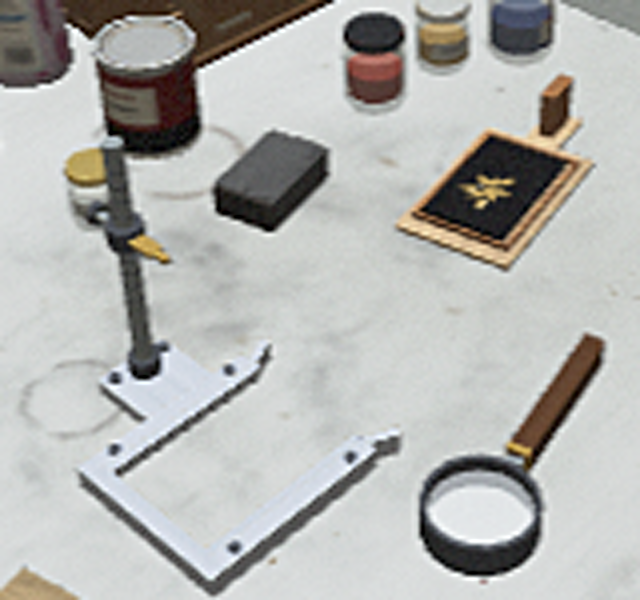

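```bash
python3 - <<'E'
from h import *
import pickle
f=pickle.load(open('top0.pkl','rb')); s=pickle.load(open('scene0.pkl','rb'))
def T(zu,zv,z): return ray(f,(zu+.5)/4-.5+170,(zv+.5)/4-.5+140,z)
def S(zu,zv,z): return ray(s,(zu+.5)/4-.5+160,(zv+.5)/4-.5+140,z)
def show(n,p): print(n,np.round(p,4))
for F,n,P in ((T,'top',dict(tile=[(498,172),(640,150),(655,237),(512,258)],tray=[(468,163),(660,133),(682,255),(490,283)],tabtop=[(688,180),(740,168)],stopin=[(47,207),(38,322)],lipends=[(212,207),(205,333)],ends=[(245,195),(238,358)],lens=[(209,469)],handle=[(283,457),(437,428)],ptr=[(123,147)])),
 (S,'scene',dict(tile=[(412,215),(508,244),(574,156),(490,128)],tabtop=[(545,80),(572,78)],stopin=[(118,472),(216,540)],cheek=[(268,345),(398,432)],lens=[(482,498)],handle=[(520,448),(595,340)],))):
  zz=dict(tile=.0135,tray=.005,tabtop=.042,stopin=.016,lipends=.016,ends=.016,cheek=.016,lens=.022,handle=.022,ptr=.11)
  for k,v in P.items():
    for q in v: show(n+' '+k,F(*q,zz[k]))
E
```

```text
top tile [0.6361 0.1179 0.0135]
top tile [0.6516 0.0261 0.0135]
top tile [0.5947 0.0181 0.0135]
top tile [0.5802 0.1094 0.0135]
top tray [0.6438 0.1365 0.005 ]
top tray [0.6651 0.0111 0.005 ]
top tray [ 0.5846 -0.0006  0.005 ]
top tray [0.5652 0.1228 0.005 ]
top tabtop [0.6259 0.0023 0.042 ]
top tabtop [ 0.6339 -0.0304  0.042 ]
top stopin [0.6097 0.407  0.016 ]
top stopin [0.5358 0.4088 0.016 ]
top lipends [0.6108 0.3013 0.016 ]
top lipends [0.53   0.3032 0.016 ]
top ends [0.6188 0.2803 0.016 ]
top ends [0.5145 0.282  0.016 ]
top lens [0.4459 0.2975 0.022 ]
top handle [0.4536 0.2522 0.022 ]
top handle [0.4723 0.1576 0.022 ]
top ptr [0.6275 0.3441 0.11  ]
scene tile [0.6345 0.1341 0.0135]
scene tile [0.5685 0.1165 0.0135]
scene tile [0.5922 0.0121 0.0135]
scene tile [0.6567 0.0236 0.0135]
scene tabtop [ 0.6393 -0.0152  0.042 ]
scene tabtop [ 0.6264 -0.0295  0.042 ]
scene stopin [0.6083 0.4094 0.016 ]
scene stopin [0.5342 0.4066 0.016 ]
scene cheek [0.617  0.2854 0.016 ]
scene cheek [0.5128 0.2877 0.016 ]
scene lens [0.4448 0.2985 0.022 ]
scene handle [0.4512 0.2574 0.022 ]
scene handle [0.4699 0.1611 0.022 ]
```

```bash
python3 -m pendant '[[0.15,0.18,0.1,0.023],[0.3,0.36,0.2,0.046],[0.45,0.54,0.3,0.069],[0.6,0.71,0.3,0.091],[0.76,0.89,0.3,0.113]]' 0.1 && python3 -m pendant '[[0.15,0.18,0,0.023],[0.3,0.36,0,0.046],[0.45,0.54,0,0.069],[0.6,0.71,0,0.091],[0.76,0.89,0,0.113]]'  && python3 -m pendant '[[0.15,0.18,0,0.023],[0.3,0.36,0,0.046],[0.45,0.54,0,0.069],[0.6,0.71,0,0.091],[0.76,0.89,0,0.113]]'
```

```text
t: 0.57
tool_pos: [0.2884, -0.414, 0.2764]
ee_rot: [0.945, 0.326, 0.0, 0.001]
ft_force: [1.2, 0.0, -0.1]
finger_gap: 0.064
t: 0.98
tool_pos: [0.4022, -0.2797, 0.2754]
ee_rot: [0.873, 0.488, -0.0, 0.0]
ft_force: [1.1, -0.4, 0.3]
finger_gap: 0.0516
t: 1.4
tool_pos: [0.5162, -0.1462, 0.2753]
ee_rot: [0.773, 0.635, -0.0, -0.0]
ft_force: [0.2, -0.6, 1.5]
finger_gap: 0.0515
```

```bash
python3 -m pendant '[[0.15,0.18,-0.1,0.023],[0.3,0.36,-0.2,0.046],[0.45,0.54,-0.3,0.069],[0.6,0.71,-0.5,0.091],[0.76,0.89,-0.7,0.113],[0.76,0.89,-0.7,0.113],[0.76,0.89,-0.7,0.113]]' && cat >> h.py <<'E'
from scipy.spatial.transform import Rotation as Ro
def wgrab(save=None):
    st=arm.state(); f=grab('wrist',save); M=np.eye(4); M[:3,:3]=Ro.from_quat(st['ee_rot']).as_matrix(); M[:3,3]=st['tool_pos']
    f['M']=M@np.array(f['T_tool_cam']); return f
def wray(f,u,v,z):
    x,y=(u-f['cx'])/f['fx'],(v-f['cy'])/f['fy']; r=np.hypot(x,y); k=np.sin(r)/r if r>1e-9 else 1
    d=f['M'][:3,:3]@np.array([x*k,y*k,np.cos(r)]); c=f['M'][:3,3]; return c+d*(z-c[2])/d[2]
E
python3 - <<'E'
from h import *
import pickle
f=wgrab('w1.png'); pickle.dump(f,open('w1.pkl','wb'))
cv2.imwrite('pics/w1z.png',cv2.cvtColor(cv2.resize(f['frame'],(800,600),interpolation=2),cv2.COLOR_RGB2BGR))
E
```

```text
t: 1.98
tool_pos: [0.6289, -0.0123, 0.1672]
ee_rot: [0.649, 0.761, -0.002, -0.003]
ft_force: [-0.1, 0.3, 0.1]
finger_gap: 0.0515
```

View pics/w1z.png

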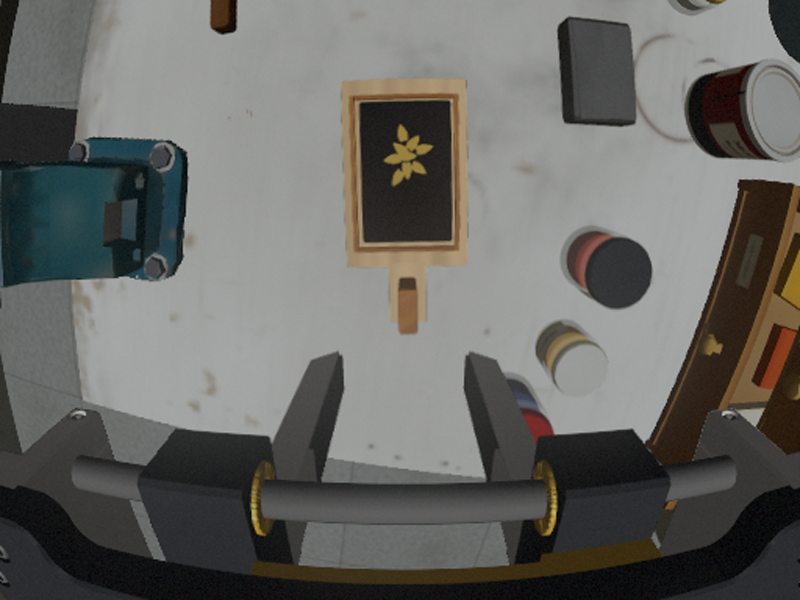

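The wrist view shows the tray at (405,172), with the tab top face about (398-417, 288-334). The fingers straddle the tab line. The red-lidded jar is near (525,410), by the right finger. Next I'll work out positions.

```bash
python3 - <<'E'
from h import *
import pickle
f=pickle.load(open('w1.pkl','rb')); t=pickle.load(open('top0.pkl','rb'))
W=lambda u,v,z: np.round(wray(f,(u+.5)*.64-.5,(v+.5)*.64-.5,z),4)
for n,u,v,z in [('plateFL',342,81,.005),('plateFR',466,80,.005),('plateBR',467,266,.005),('plateBL',347,267,.005),('tile',360,100,.0135),('tile',451,100,.0135),('tile',451,242,.0135),('tile',362,241,.0135),('tabfl',399,290,.042),('tabfr',415,290,.042),('tabbr',417,333,.042),('tabbl',398,333,.042)]: print(n,W(u,v,z))
print('redjar',ray(t,377,146,.06),'jar1',ray(t,328,132,.06))
d=np.linalg.norm
E
```

```text
plateFL [0.5634 0.1254 0.005 ]
plateFR [0.6456 0.1391 0.005 ]
plateBR [0.6683 0.0119 0.005 ]
plateBL [ 0.5854 -0.0021  0.005 ]
tile [0.5786 0.1125 0.0135]
tile [0.6372 0.1219 0.0135]
tile [0.6531 0.0279 0.0135]
tile [0.594  0.0192 0.0135]
tabfl [ 0.623  -0.0031  0.042 ]
tabfr [ 0.6329 -0.0015  0.042 ]
tabbr [ 0.6388 -0.0294  0.042 ]
tabbl [ 0.6268 -0.0313  0.042 ]
redjar [ 0.72148657 -0.08513075  0.06      ] jar1 [0.75714832 0.03595907 0.06      ]
```

```bash
python3 -m pendant '[[0.01,-0.03,-0.22,0.004],[0.01,-0.03,-0.45,0.004],[0.01,-0.03,-0.66,0.004],[0.01,-0.03,-0.8,0.004],[0.01,-0.03,-0.88,0.004],[0.01,-0.03,-0.88,0.004],[0.01,-0.03,-0.88,0.004]]' && python3 -m pendant '[[0,0,0,0],[0,0,0,0],[0,0,0,0],[0,0,0,0],[0,0,0,0],[0,0,0,0],[0,0,0,0]]' -1 20; python3 - <<'E'
from h import *
import pickle
f=wgrab('w2.png'); pickle.dump(f,open('w2.pkl','wb'))
cv2.imwrite('pics/w2z.png',cv2.cvtColor(cv2.resize(f['frame'],(800,600),interpolation=2),cv2.COLOR_RGB2BGR))
E
```

```text
t: 2.62
tool_pos: [0.6312, -0.0202, 0.0398]
ee_rot: [0.646, 0.764, 0.0, 0.001]
ft_force: [-0.3, -0.2, -0.4]
finger_gap: 0.0518
t: 3.2
tool_pos: [0.6313, -0.0186, 0.0388]
ee_rot: [0.645, 0.764, 0.0, 0.0]
ft_force: [-1.1, 0.5, 1.6]
finger_gap: 0.0123
```

View pics/w2z.png

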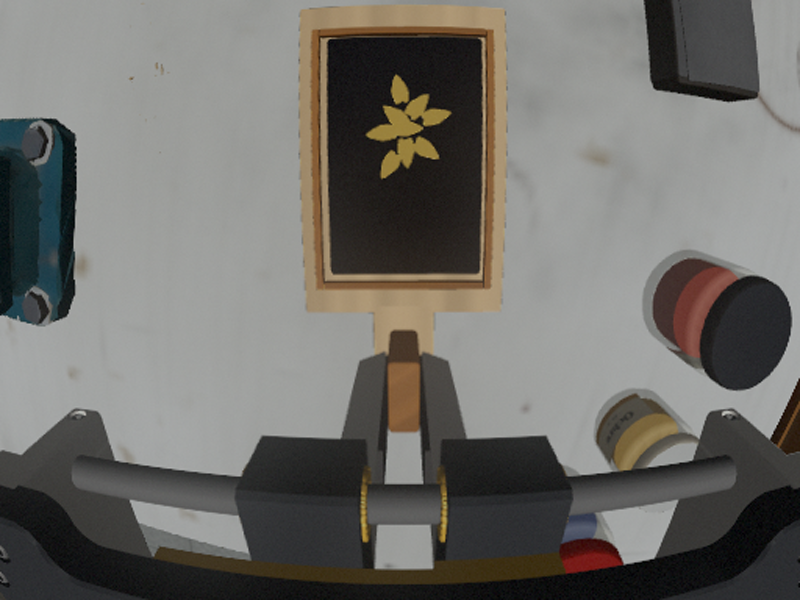

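```bash
python3 -m pendant '[[-0.03,0.06,0,-0.004],[-0.08,0.16,0,-0.011],[-0.14,0.28,0,-0.019],[-0.2,0.41,0,-0.028],[-0.27,0.54,0,-0.037],[-0.33,0.66,0,-0.045],[-0.38,0.76,0,-0.052],[-0.42,0.84,0,-0.057],[-0.43,0.87,0,-0.059],[-0.43,0.87,0,-0.059]]';  python3 - <<'E'
from h import *
import pickle
f=wgrab('w3.png'); pickle.dump(f,open('w3.pkl','wb'));print(arm.state()['tool_pos'],arm.state()['ee_rot'])
cv2.imwrite('pics/w3z.png',cv2.cvtColor(cv2.resize(f['frame'],(800,600),interpolation=2),cv2.COLOR_RGB2BGR))
g=grab('top'); pickle.dump(g,open('top3.pkl','wb'))
cv2.imwrite('pics/top3z.png',cv2.cvtColor(cv2.resize(g['frame'][140:275,170:370],None,fx=4,fy=4,interpolation=2),cv2.COLOR_RGB2BGR))
E
```

```text
t: 4.08
tool_pos: [0.566, 0.1132, 0.0387]
ee_rot: [0.713, 0.702, 0.0, -0.001]
ft_force: [-1.1, 3.8, 3.4]
finger_gap: 0.0118
[0.56617984 0.11286545 0.0387467 ] [ 7.12825756e-01  7.01340676e-01  2.47907508e-04 -7.97822214e-04]
```

View pics/w3z.png

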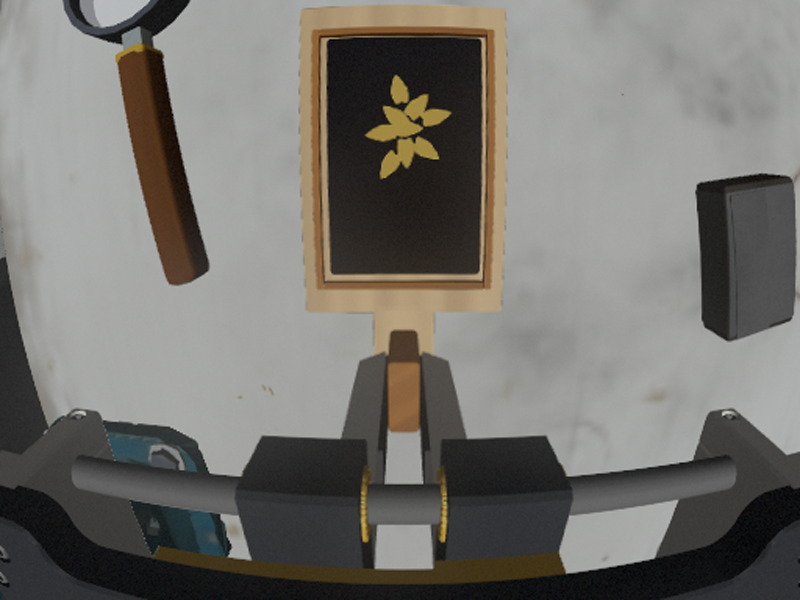

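View pics/top3z.png

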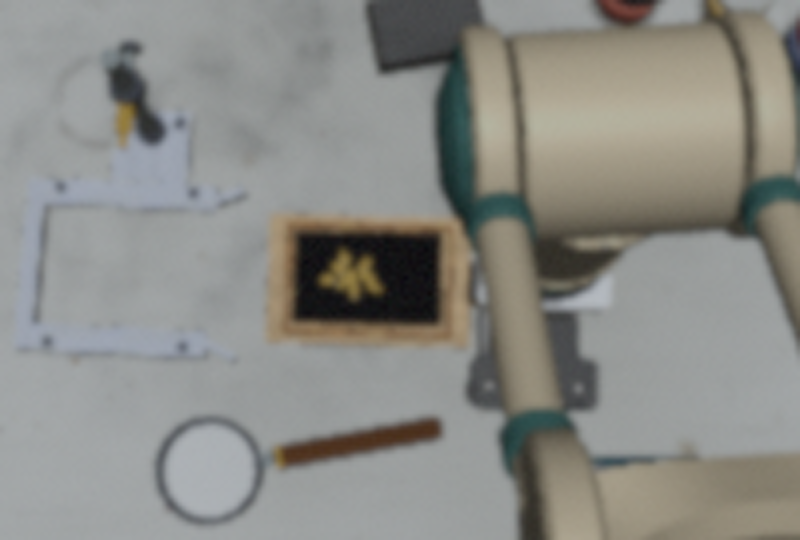

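The tray came along square in the grip, and the top view shows it just before the mouth. Next I'll measure its line against the jig.

```bash
python3 - <<'E'
from h import *
import pickle
f=pickle.load(open('w3.pkl','rb')); t=pickle.load(open('top3.pkl','rb'))
W=lambda u,v,z: np.round(wray(f,(u+.5)*.64-.5,(v+.5)*.64-.5,z),4)
T=lambda u,v,z: np.round(ray(t,(u+.5)/4-.5+170,(v+.5)/4-.5+140,z),4)
for n,u,v,z in [('plateFL',300,9,.005),('plateFR',506,8,.005),('plateBR',503,311,.005),('plateBL',306,310,.005),('tile',328,38,.0135),('tile',481,38,.0135),('tile',480,273,.0135),('tile',330,273,.0135)]: print(n,W(u,v,z))
for n,u,v,z in [('FR',270,214,.005),('FL',268,341,.005),('BL',468,347,.005),('BR',468,219,.005),('tileFR',295,233,.0135),('tileFL',295,320,.0135),('tileBL',439,323,.0135),('tileBR',440,233,.0135)]: print('top',n,T(u,v,z))
# subpixel edges of jig: column profiles in top view (white-bluish)
g=t['frame'].astype(float); v=g[...,2]-g[...,0]*.6-.2*g[...,1]
v=g[...,2]-g[...,0]
for u in (184,192,200,208,215,220,224,228): print(u,[int(x) for x in v[180:234,u]])
E
python3 - <<'E'
import pickle,cv2
f=pickle.load(open('top3.pkl','rb'))['frame'][170:240,165:265]
cv2.imwrite('pics/jigz.png',cv2.cvtColor(cv2.resize(f,None,fx=8,fy=8,interpolation=2),cv2.COLOR_RGB2BGR))
E
```

```text
plateFL [0.5252 0.2678 0.005 ]
plateFR [0.6095 0.2669 0.005 ]
plateBR [0.6084 0.1374 0.005 ]
plateBL [0.5234 0.1392 0.005 ]
tile [0.5382 0.251  0.0135]
tile [0.5971 0.2501 0.0135]
tile [0.5964 0.1562 0.0135]
tile [0.5364 0.1572 0.0135]
top FR [0.6087 0.2647 0.005 ]
top FL [0.5265 0.2642 0.005 ]
top BL [0.5241 0.1371 0.005 ]
top BR [0.6067 0.1367 0.005 ]
top tileFR [0.5949 0.2479 0.0135]
top tileFL [0.5391 0.2469 0.0135]
top tileBL [0.5382 0.1559 0.0135]
top tileBR [0.5958 0.1553 0.0135]
184 [4, 3, 3, 3, 7, 14, 16, 16, 17, 18, 18, 10, 5, 4, 4, 3, 4, 5, 4, 4, 4, 4, 3, 4, 3, 3, 4, 4, 3, 4, 4, 4, 3, 4, 5, 4, 4, 4, 4, 5, 8, 13, 16, 16, 17, 19, 16, 12, 7, 5, 5, 5, 5, 5]
192 [3, 3, 4, 5, 9, 15, 20, 19, 19, 17, 16, 8, 5, 3, 3, 5, 4, 4, 3, 4, 4, 4, 3, 3, 3, 3, 3, 4, 3, 5, 3, 4, 4, 4, 4, 5, 4, 3, 5, 5, 6, 11, 15, 16, 18, 20, 20, 17, 10, 6, 4, 6, 4, 4]
200 [19, 19, 19, 19, 17, 15, 17, 18, 18, 17, 16, 13, 7, 3, 3, 3, 2, 3, 4, 4, 4, 3, 3, 4, 3, 3, 4, 4, 4, 3, 3, 4, 3, 4, 3, 4, 4, 5, 4, 4, 6, 11, 18, 20, 18, 18, 18, 16, 10, 6, 6, 4, 4, 5]
208 [19, 19, 19, 19, 18, 16, 18, 20, 21, 20, 20, 19, 11, 4, 2, 3, 3, 3, 3, 3, 4, 4, 4, 3, 4, 4, 4, 3, 4, 3, 4, 3, 4, 4, 4, 4, 5, 4, 4, 4, 4, 7, 11, 14, 16, 18, 19, 18, 15, 9, 4, 4, 4, 4]
215 [18, 18, 17, 18, 17, 17, 18, 18, 20, 18, 17, 15, 9, 4, 3, 3, 3, 3, 3, 3, 4, 3, 4, 4, 3, 3, 3, 4, 4, 4, 3, 3, 3, 4, 3, 3, 4, 3, 4, 4, 3, 4, 9, 15, 18, 17, 17, 17, 16, 8, 5, 4, 3, 4]
220 [2, 2, 3, 4, 3, 6, 12, 16, 18, 17, 17, 16, 12, 6, 3, 4, 4, 4, 4, 4, 4, 3, 2, 0, 0, 1, 2, 3, 4, 4, 3, 3, 3, 4, 5, 5, 4, 5, 5, 4, 4, 4, 9, 16, 18, 19, 18, 17, 15, 8, 4, 4, 3, 4]
224 [3, 3, 3, 4, 3, 3, 5, 9, 13, 16, 14, 11, 6, 4, 4, 3, 3, 3, 3, 3, 3, 4, 3, 3, 4, 4, 4, 5, 3, 4, 4, 4, 4, 3, 4, 3, 5, 3, 4, 4, 4, 3, 4, 4, 4, 7, 12, 15, 11, 6, 3, 3, 4, 4]
228 [2, 4, 4, 3, 4, 4, 6, 12, 15, 12, 6, 4, 3, 4, 4, 3, 4, 3, 3, 4, 4, 2, 4, 3, 4, 4, 4, 4, 3, 4, 3, 4, 3, 5, 3, 4, 5, 4, 4, 4, 4, 4, 3, 3, 4, 4, 4, 7, 10, 10, 6, 4, 4, 4]
```

View pics/jigz.png

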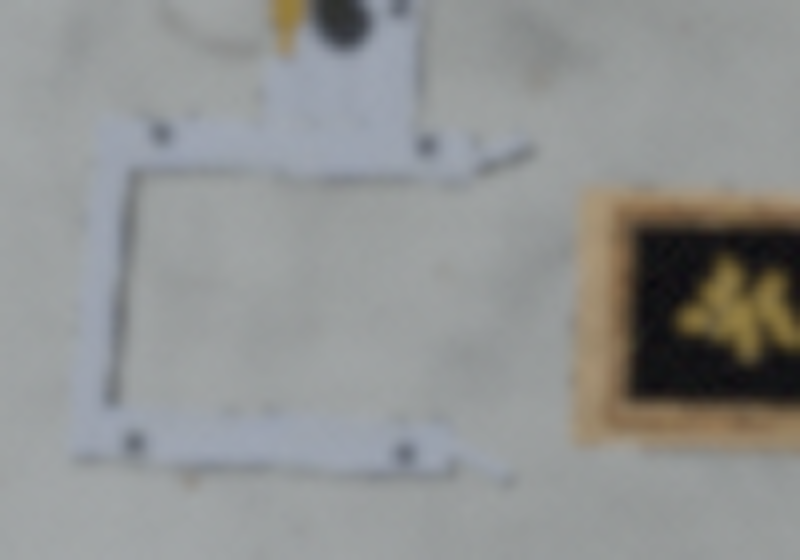

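```bash
python3 - <<'E'
from h import *
import pickle
t=pickle.load(open('top3.pkl','rb')); s=pickle.load(open('scene0.pkl','rb'))
U=[184,192,200,208,215,220]
up=[190.9,190.6,191.3,192.0,191.7,192.2]; lo=[220.6,221,221,222,222.3,222.3]
A=np.array([ray(t,u,v,.016) for u,v in zip(U,up)]);B=np.array([ray(t,u,v,.016) for u,v in zip(U,lo)])
for P in (A,B): k=np.polyfit(P[:,1],P[:,0],1); print('slope dx/dy',k[0],'x at .343',np.polyval(k,.343),'at .25',np.polyval(k,.25))
# scene lip inner edges & stop from jig in scene zoom
S=lambda u,v,z: np.round(ray(s,(u+.5)/4-.5+160,(v+.5)/4-.5+140,z),4)
print('scene right lip',S(232,392,.016),S(118,472,.016),'left lip',S(216,540,.009),S(355,444,.016))
E
python3 - <<'E'
import pickle,cv2
f=pickle.load(open('scene0.pkl','rb'))['frame'][205:295,170:270]
cv2.imwrite('pics/jigs.png',cv2.cvtColor(cv2.resize(f,None,fx=6,fy=6,interpolation=2),cv2.COLOR_RGB2BGR))
E
```

```text
slope dx/dy 0.031244726108702405 x at .343 0.6098149515548957 at .25 0.6069091920267864
slope dx/dy 0.04166175621836034 x at .343 0.5326959312105948 at .25 0.5288213878822873
scene right lip [0.6051 0.3265 0.016 ] [0.6083 0.4094 0.016 ] left lip [0.5388 0.403  0.009 ] [0.5248 0.31   0.016 ]
```

View pics/jigs.png

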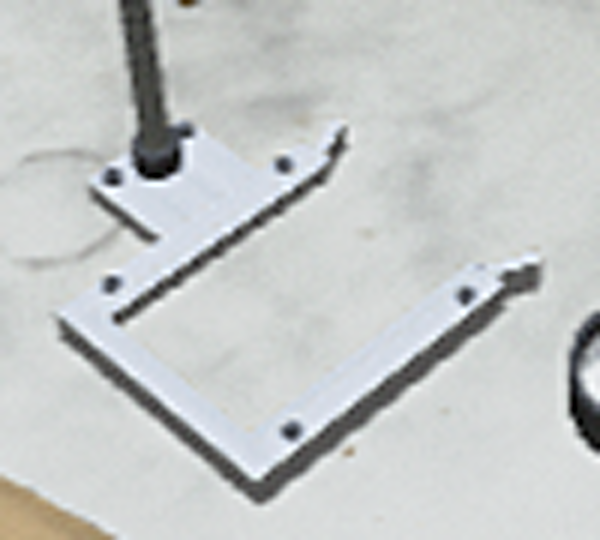

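```bash
python3 - <<'E'
from h import *
import pickle
t=pickle.load(open('top3.pkl','rb')); s=pickle.load(open('scene0.pkl','rb'))
S=lambda u,v,z: ray(s,(u+.5)/6-.5+170,(v+.5)/6-.5+205,z)
T=lambda u,v,z: ray(t,(u+.5)/8-.5+165,(v+.5)/8-.5+170,z)
for F,P in ((S,[(112,284),(284,164),(292,430),(466,294)]),(T,[(162,133),(428,147),(135,441),(404,453)])):
  a,b,c,d=[F(u,v,.016) for u,v in P]
  print(np.round([a,b,c,d],4)); print('slopes',(a-b)[0]/(a-b)[1],(c-d)[0]/(c-d)[1],'cross',(c-a)[1]/-(c-a)[0],(d-b)[1]/-(d-b)[0],'mid',((a+b+c+d)/4))
E
```

```text
[[0.6225 0.3997 0.016 ]
 [0.6198 0.3147 0.016 ]
 [0.5239 0.4033 0.016 ]
 [0.5208 0.318  0.016 ]]
slopes 0.03185156556114241 0.03598594788313943 cross 0.036060536041811427 0.03388531650190486 mid [0.57172596 0.35893009 0.016     ]
[[0.6234 0.3989 0.016 ]
 [0.6196 0.3132 0.016 ]
 [0.5244 0.4023 0.016 ]
 [0.5215 0.3176 0.016 ]]
slopes 0.04338078418232425 0.03367127901825191 cross 0.03493460569927813 0.04402018503006934 mid [0.57221691 0.35799593 0.016     ]
```

```bash
python3 -m pendant '[[-0.013,0,0,-0.006],[-0.013,0.02,0,-0.006],[-0.01,0.08,0,-0.006],[-0.007,0.16,0,-0.006],[-0.004,0.25,0,-0.006],[-0.001,0.34,0,-0.006],[0.003,0.43,0,-0.006],[0.005,0.5,0,-0.006],[0.006,0.54,0,-0.006],[0.007,0.55,0,-0.006]]';  python3 - <<'E'
from h import *
import pickle
f=wgrab('w4.png'); pickle.dump(f,open('w4.pkl','wb'));print(arm.state()['tool_pos'],arm.state()['ft_force'])
g=grab('scene')
cv2.imwrite('pics/s4z.png',cv2.cvtColor(cv2.resize(g['frame'][140:290,160:340],None,fx=4,fy=4,interpolation=2),cv2.COLOR_RGB2BGR))
E
```

```text
t: 5.02
tool_pos: [0.5678, 0.1953, 0.0387]
ee_rot: [0.719, 0.695, -0.0, 0.001]
ft_force: [-0.5, -5.9, 5.9]
finger_gap: 0.0118
[0.56780085 0.19535129 0.03869596] [ 0.1764352  -2.34650735  5.15716179]
```

View pics/w4.png

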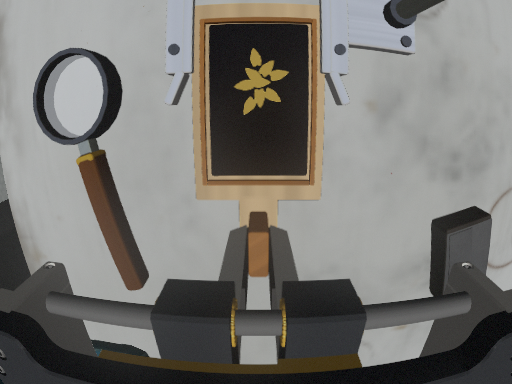

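View pics/s4z.png

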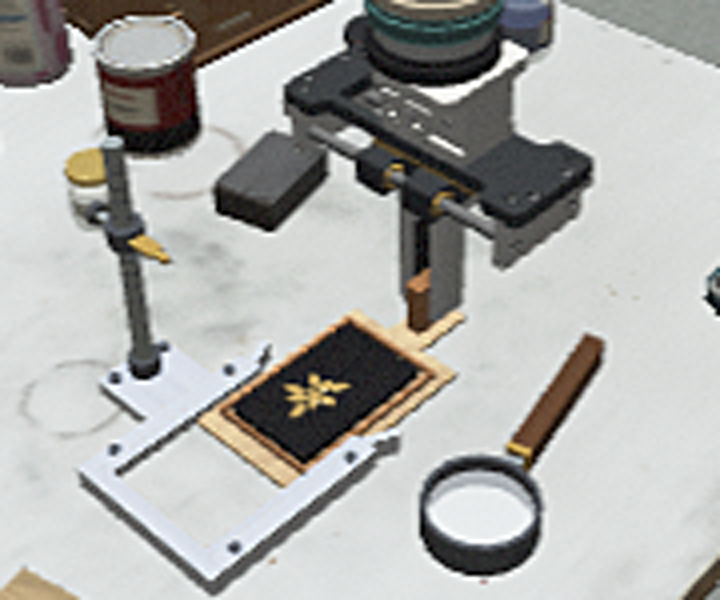

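The tray is in the slot, centred under the lips, with low forces. Next I'll push it home.

```bash
python3 -m pendant '[[0.002,0.05,0,0],[0.005,0.13,0,0],[0.008,0.21,0,0],[0.01,0.28,0,0],[0.012,0.33,0,0],[0.013,0.36,0,0],[0.013,0.38,0,0],[0.014,0.395,0,0],[0.014,0.4,0,0],[0.014,0.405,0,0]]';  python3 - <<'E'
from h import *
f=wgrab('w5.png'); print(arm.state()['tool_pos'],arm.state()['ft_force'])
E
```

```text
t: 5.95
tool_pos: [0.5697, 0.255, 0.0387]
ee_rot: [0.719, 0.695, -0.001, 0.001]
ft_force: [0.5, -5.1, 5.4]
finger_gap: 0.0118
[0.56972083 0.25508394 0.03872933] [-0.41155815 -3.4641871   5.82804285]
```

View pics/w5.png

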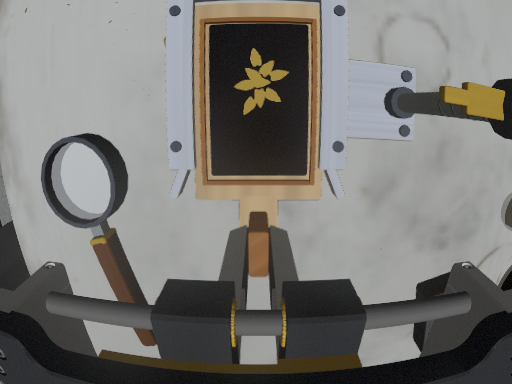

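```bash
python3 -m pendant '[[0,0.01,0,0],[0,0.02,0,0],[0,0.025,0,0],[0,0.025,0,0]]'; python3 -m pendant '[[0,0.01,0,0],[0,0.02,0,0],[0,0.02,0,0]]'
```

```text
t: 6.33
tool_pos: [0.5697, 0.258, 0.0387]
ee_rot: [0.719, 0.695, -0.001, 0.001]
ft_force: [-0.6, -6.4, 5.6]
finger_gap: 0.0117
t: 6.58
tool_pos: [0.5698, 0.2585, 0.0387]
ee_rot: [0.719, 0.695, -0.003, 0.003]
ft_force: [0.5, -12.1, 7.2]
finger_gap: 0.0117
```

```bash
python3 -m pendant '[[0,0.01,0,0],[0,0.02,0,0],[0,0.02,0,0],[0,0.02,0,0]]'; python3 - <<'E'
from h import *
g=grab('scene','s6.png')
cv2.imwrite('pics/s6z.png',cv2.cvtColor(cv2.resize(g['frame'][180:290,160:280],None,fx=6,fy=6,interpolation=2),cv2.COLOR_RGB2BGR))
t=grab('top')
cv2.imwrite('pics/t6z.png',cv2.cvtColor(cv2.resize(t['frame'][170:240,165:265],None,fx=8,fy=8,interpolation=2),cv2.COLOR_RGB2BGR))
E
```

```text
t: 6.92
tool_pos: [0.5697, 0.2593, 0.0386]
ee_rot: [0.718, 0.696, -0.004, 0.004]
ft_force: [0.6, -17.2, 7.6]
finger_gap: 0.012
```

View pics/s6z.png

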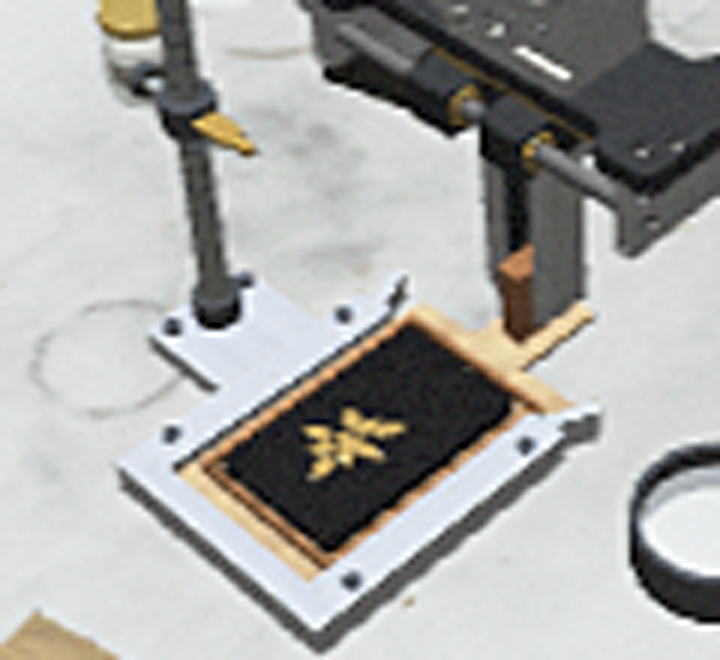

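View pics/t6z.png

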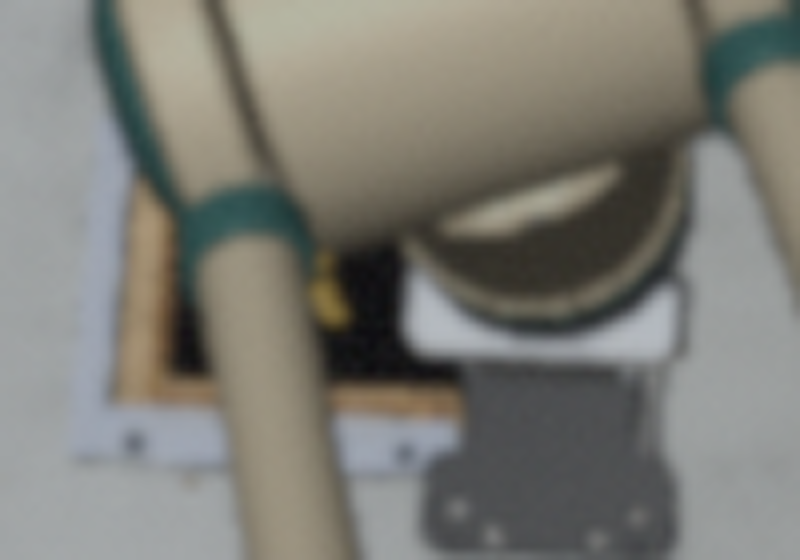

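```bash
python3 -m pendant '[[0,0,0,0],[0,0,0,0],[0,0,0,0],[0,-0.02,0,0]]' 0.0; python3 -m pendant '[[0,0,0.06,0],[0,0,0.2,0],[0,-0.1,0.45,0],[0,-0.2,0.7,0],[-0.1,-0.3,0.9,0],[-0.2,-0.3,0.95,0.03],[-0.25,-0.3,0.95,0.03],[-0.25,-0.3,0.95,0.03]]'; python3 - <<'E'
from h import *
import pickle
f=wgrab('w7.png'); pickle.dump(f,open('w7.pkl','wb'))
cv2.imwrite('pics/w7z.png',cv2.cvtColor(cv2.resize(f['frame'],(800,600),interpolation=2),cv2.COLOR_RGB2BGR))
t=grab('top'); pickle.dump(t,open('top7.pkl','wb'))
cv2.imwrite('pics/t7z.png',cv2.cvtColor(cv2.resize(t['frame'][170:240,165:265],None,fx=8,fy=8,interpolation=2),cv2.COLOR_RGB2BGR))
E
```

```text
t: 7.35
tool_pos: [0.5694, 0.2632, 0.038]
ee_rot: [0.719, 0.695, 0.0, -0.001]
ft_force: [0.4, -0.1, 0.0]
finger_gap: 0.0351
t: 8.02
tool_pos: [0.5307, 0.2171, 0.1819]
ee_rot: [0.687, 0.727, 0.0, -0.0]
ft_force: [-0.2, 0.4, 0.2]
finger_gap: 0.0467
```

View pics/w7z.png

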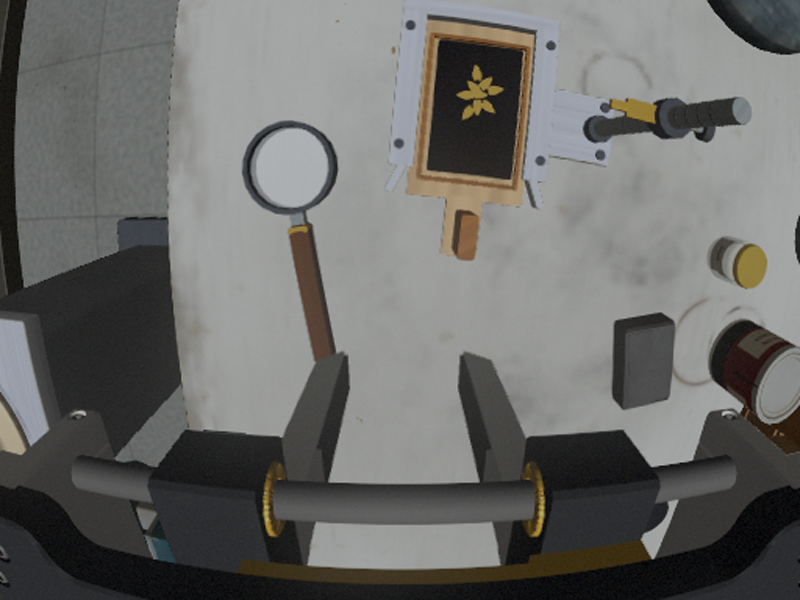

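View pics/t7z.png

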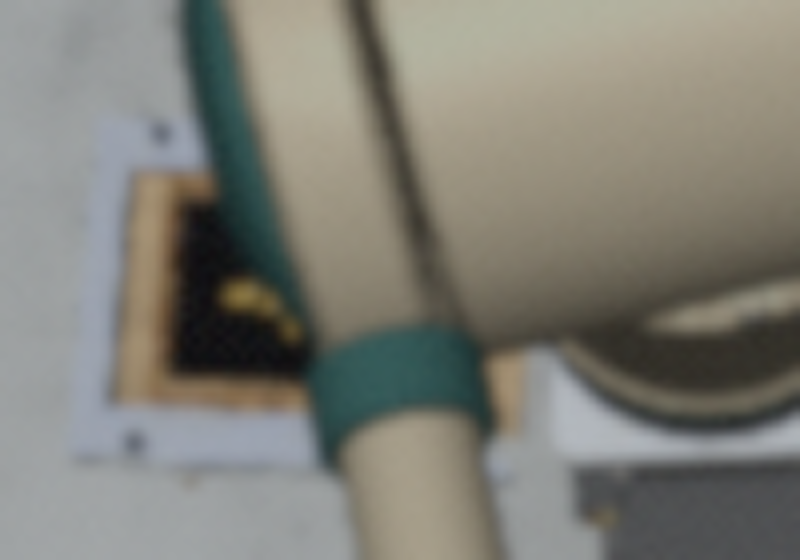

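```bash
python3 - <<'E'
from h import *
import pickle
f=pickle.load(open('w7.pkl','rb'));
W=lambda u,v,z: wray(f,(u+.5)*.64-.5,(v+.5)*.64-.5,z)
j=np.array([.036,1,0]);j/=np.linalg.norm(j)
H=[W(*p,.016) for p in [(411,25),(551,45),(399,143),(540,160)]]; hm=np.mean(H,0); print('holes',np.round(H,4),hm, 'slopes',[(a-b)[0]/(a-b)[1] for a,b in ((H[0],H[2]),(H[1],H[3]))])
hm0=hm
B=[W(*p,.005) for p in [(407,192),(523,207)]]; print('back',np.round(B,4),'jx rel holes',[(b-hm)@j for b in B],'expect',-80)
T=[W(*p,.0135) for p in [(439,39),(524,50),(427,172),(513,184)]]; print('tile',np.round(T,4),np.mean(T,0),(np.mean(T,0)-hm)@j)
F=[W(*p,.005) for p in [(426,25),(535,38)]]; print('front',[(b-hm)@j for b in F],'expect 50; stop top',[(W(*p,.016)-hm)@j for p in [(428,17),(535,30)]])
print('lens',W(290,167,.022),'inner',W(292,167,.011)); 
for p in [(290,232),(308,226),(317,358),(331,340)]: print('handle',W(*p,.022))
print('tab',np.round([W(*p,.042) for p in [(459,212),(478,212),(475,260),(456,257)]],4))
E
```

```text
holes [[0.5244 0.404  0.016 ]
 [0.6231 0.4009 0.016 ]
 [0.521  0.319  0.016 ]
 [0.6197 0.3157 0.016 ]] [0.57206165 0.35990689 0.016     ] slopes [np.float64(0.039727561386144146), np.float64(0.04045758924298622)]
back [[0.5285 0.285  0.005 ]
 [0.6131 0.2806 0.005 ]] jx rel holes [np.float64(-0.07641823022828644), np.float64(-0.07779731084577296)] expect -80
tile [[0.5441 0.3956 0.0135]
 [0.6041 0.3945 0.0135]
 [0.5413 0.3002 0.0135]
 [0.6021 0.2967 0.0135]] [0.57291609 0.34676359 0.0135    ] -0.013104049701754281
front [np.float64(0.04701040519197004), np.float64(0.0493352366991398)] expect 50; stop top [np.float64(0.04970687003150027), np.float64(0.051887518555986854)]
lens [0.44782301 0.30012117 0.022     ] inner [0.44658328 0.30009179 0.011     ]
handle [0.44880835 0.25499951 0.022     ]
handle [0.46159403 0.25961467 0.022     ]
handle [0.46844236 0.16186153 0.022     ]
handle [0.47900899 0.17697605 0.022     ]
tab [[0.5618 0.2763 0.042 ]
 [0.574  0.2772 0.042 ]
 [0.5748 0.2458 0.042 ]
 [0.5621 0.247  0.042 ]]
```

```bash
python3 -m pendant '[[-0.15,0.02,0,0.03],[-0.3,0.04,-0.1,0.044],[-0.4,0.055,-0.25,0.044],[-0.467,0.055,-0.45,0.044],[-0.467,0.055,-0.6,0.044],[-0.467,0.055,-0.65,0.044],[-0.467,0.055,-0.65,0.044]]'; python3 - <<'E'
from h import *
import pickle
f=wgrab('w8.png'); pickle.dump(f,open('w8.pkl','wb')); st=arm.state(); print(st['tool_pos'],st['ee_rot'])
cv2.imwrite('pics/w8z.png',cv2.cvtColor(cv2.resize(f['frame'],(800,600),interpolation=2),cv2.COLOR_RGB2BGR))
E
```

```text
t: 8.7
tool_pos: [0.4609, 0.2248, 0.0806]
ee_rot: [0.634, 0.773, -0.003, -0.002]
ft_force: [-0.1, -0.1, -0.1]
finger_gap: 0.0473
[0.46234847 0.22518544 0.08221719] [ 6.34356061e-01  7.73039989e-01 -1.06403957e-03 -6.56523423e-04]
```

View pics/w8z.png

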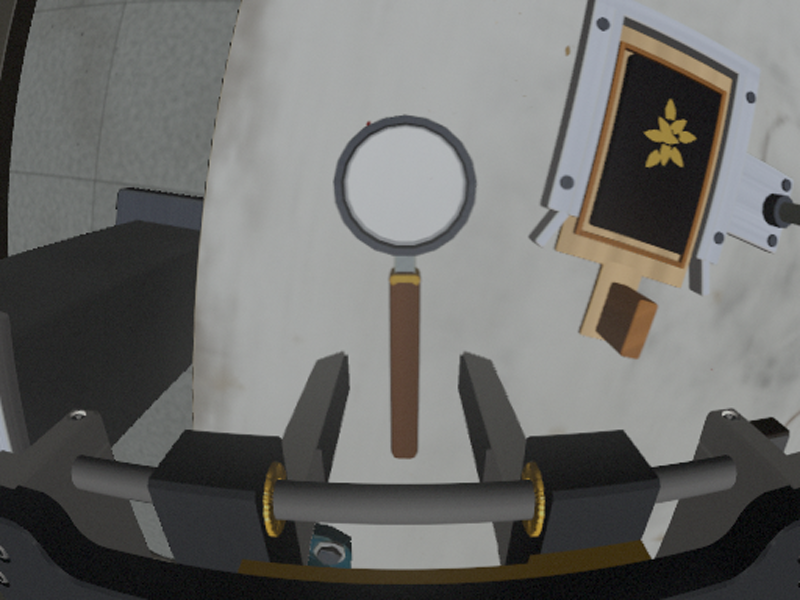

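The loupe is lined up with the gripper: lens at (405,185), handle along column 405.

```bash
python3 - <<'E'
from h import *
import pickle
f=pickle.load(open('w8.pkl','rb')); st=arm.state()
W=lambda u,v,z: wray(f,(u+.5)*.64-.5,(v+.5)*.64-.5,z)
yaw=2*np.arctan2(st['ee_rot'][1],st['ee_rot'][0]); ex=np.array([np.cos(yaw),np.sin(yaw),0]); ey=np.array([ex[1],-ex[0],0])
o=st['tool_pos']; print(np.degrees(yaw))
for n,p,z in [('lensT',(405,117),.022),('lensB',(405,254),.022),('lensL',(335,184),.022),('lensR',(475,184),.022),('hf',(404,272),.022),('hb',(404,458),.022)]:
  q=W(*p,z); print(n,np.round(q,4),'tool x,y',np.round([(q-o)@ex,(q-o)@ey],4))
E
```

```text
101.25544444665171
lensT [0.4393 0.331  0.022 ] tool x,y [ 0.1083 -0.0019]
lensB [0.4517 0.2689 0.022 ] tool x,y [ 0.0449 -0.002 ]
lensL [0.4138 0.2949 0.022 ] tool x,y [ 0.0779 -0.034 ]
lensR [0.4766 0.3074 0.022 ] tool x,y [0.0779 0.03  ]
hf [0.4529 0.2603 0.022 ] tool x,y [ 0.0363 -0.0024]
hb [0.4734 0.1574 0.022 ] tool x,y [-0.0686 -0.0024]
```

```bash
python3 -m pendant '[[-0.013,0,-0.12,0],[-0.013,0,-0.22,0],[-0.013,0,-0.3,0],[-0.013,0,-0.345,0],[-0.013,0,-0.36,0],[-0.013,0,-0.36,0],[-0.013,0,-0.36,0]]'; python3 -m pendant '[[0,0,0,0],[0,0,0,0],[0,0,0,0],[0,0,0,0],[0,0,0,0],[0,0,0,0],[0,0,0,0]]' -1 35; python3 -m pendant '[[0,0,0,0],[0,0,0,0],[0,0,0,0],[0,0,0,0]]'
```

```text
t: 9.33
tool_pos: [0.4614, 0.2254, 0.0303]
ee_rot: [0.634, 0.773, 0.001, 0.001]
ft_force: [0.3, -1.1, -0.2]
finger_gap: 0.047
t: 9.92
tool_pos: [0.4604, 0.2251, 0.0297]
ee_rot: [0.634, 0.773, 0.0, 0.0]
ft_force: [-1.0, 0.1, 1.7]
finger_gap: 0.0147
t: 10.25
tool_pos: [0.4604, 0.2251, 0.0297]
ee_rot: [0.634, 0.773, 0.0, 0.0]
ft_force: [-0.3, -0.1, 3.0]
finger_gap: 0.0146
```

```bash
python3 - <<'E'
from h import *
import pickle,cv2
s=pickle.load(open('scene0.pkl','rb'))['frame'][180:230,170:215]
cv2.imwrite('pics/ptrs.png',cv2.cvtColor(cv2.resize(s,None,fx=12,fy=12,interpolation=cv2.INTER_CUBIC),cv2.COLOR_RGB2BGR))
s=pickle.load(open('w7.pkl','rb'))['frame'][45:105,370:490]
a=cv2.cvtColor(cv2.resize(s,None,fx=6,fy=6,interpolation=cv2.INTER_CUBIC),cv2.COLOR_RGB2BGR);cv2.imwrite('pics/ptrw.png',a)
E
```

```text
(no output)
```

View pics/ptrs.png

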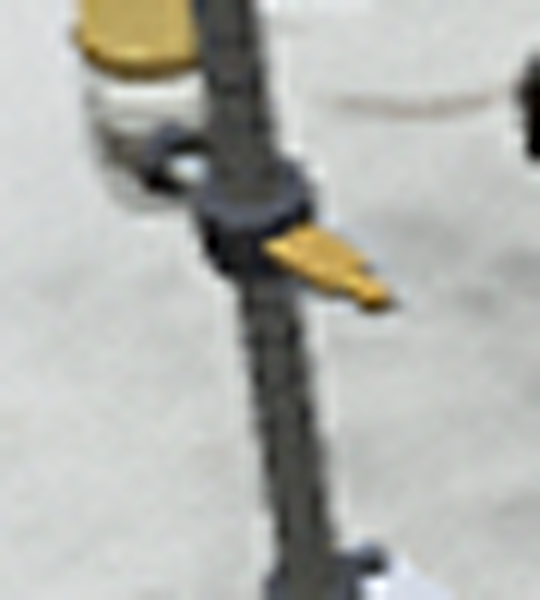

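View pics/ptrw.png

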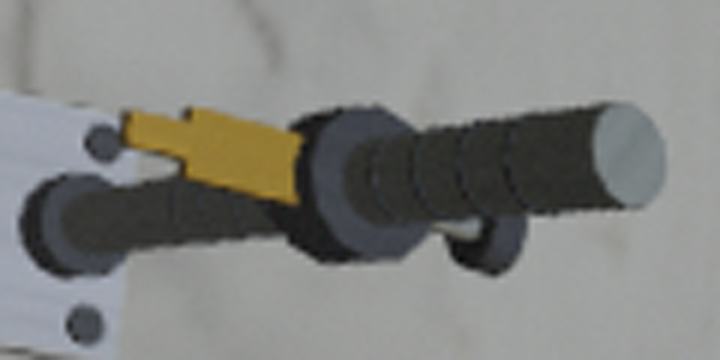

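```bash
python3 - <<'E'
from h import *
import pickle
s=pickle.load(open('scene0.pkl','rb'));w=pickle.load(open('w7.pkl','rb'));t=pickle.load(open('top0.pkl','rb'))
for z in (.09,.095,.1,.105,.11,.115,.12,.125):
  print(z,np.round(ray(s,(390.5)/12-.5+170,300.5/12-.5+180,z)[:2],4),np.round(wray(w,126.5/6-.5+370,129.5/6-.5+45,z)[:2],4),np.round(ray(t,123.5/4-.5+170,147.5/4-.5+140,z)[:2],4))
E
```

```text
0.09 [0.6491 0.3249] [0.6374 0.3501] [0.6322 0.3474]
0.095 [0.6443 0.3285] [0.6352 0.3491] [0.631  0.3466]
0.1 [0.6396 0.3322] [0.6329 0.3482] [0.6298 0.3458]
0.105 [0.6348 0.3358] [0.6306 0.3472] [0.6287 0.3449]
0.11 [0.6301 0.3395] [0.6283 0.3462] [0.6275 0.3441]
0.115 [0.6253 0.3431] [0.626  0.3452] [0.6263 0.3432]
0.12 [0.6205 0.3468] [0.6238 0.3442] [0.6251 0.3424]
0.125 [0.6158 0.3504] [0.6215 0.3432] [0.6239 0.3415]
```

```bash
python3 -m pendant '[[0,0,0.03,0],[0,0,0.1,0],[0,0,0.2,0],[0,0,0.32,0],[0,0,0.44,0],[0,0,0.55,0],[0,0,0.64,0],[0,0,0.69,0],[0,0,0.7,0],[0,0,0.7,0]]'; python3 - <<'E'
from h import *
import pickle
f=wgrab('w9.png'); pickle.dump(f,open('w9.pkl','wb'))
g=grab('scene')
cv2.imwrite('pics/s9z.png',cv2.cvtColor(cv2.resize(g['frame'][140:290,160:340],None,fx=4,fy=4,interpolation=2),cv2.COLOR_RGB2BGR))
E
```

```text
t: 11.08
tool_pos: [0.4602, 0.225, 0.1345]
ee_rot: [0.634, 0.773, 0.0, 0.0]
ft_force: [0.1, -0.5, -1.8]
finger_gap: 0.0151
```

View pics/w9.png

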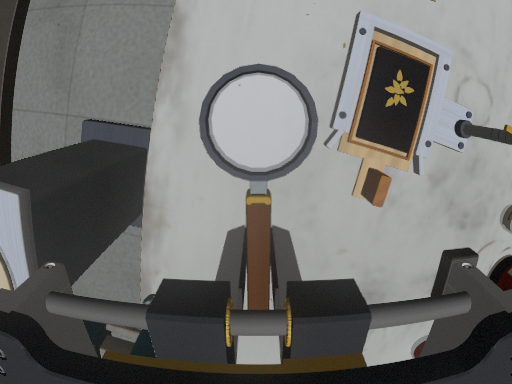

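View pics/s9z.png

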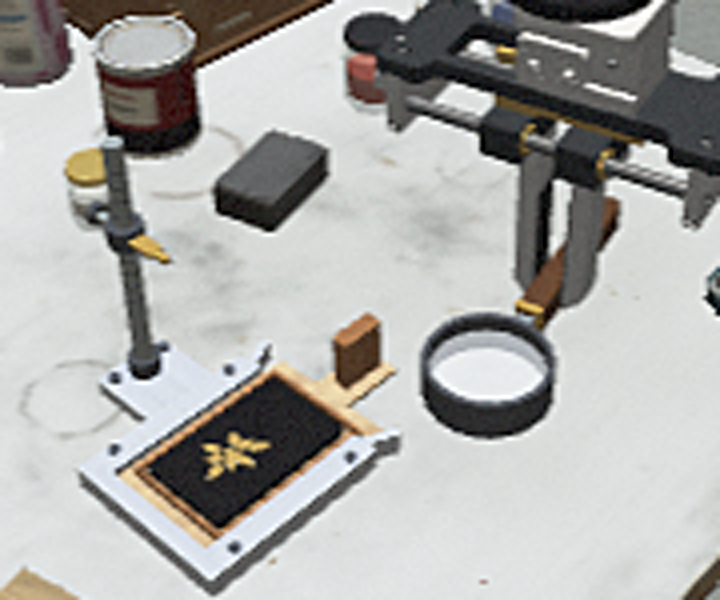

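The loupe is held level and the tray is still home. Next I'll carry the loupe over the sample.

```bash
python3 -m pendant '[[0.03,0.01,0,0],[0.1,0.04,0,-0.006],[0.19,0.07,0,-0.016],[0.29,0.11,0,-0.026],[0.39,0.15,0,-0.036],[0.49,0.19,0,-0.046],[0.58,0.23,0,-0.055],[0.66,0.26,0,-0.062],[0.71,0.28,0,-0.062],[0.74,0.29,0,-0.062],[0.744,0.293,0,-0.062],[0.744,0.293,0,-0.062]]'; python3 - <<'E'
from h import *
import pickle
f=wgrab('w10.png'); pickle.dump(f,open('w10.pkl','wb'))
cv2.imwrite('pics/w10z.png',cv2.cvtColor(cv2.resize(f['frame'],(800,600),interpolation=2),cv2.COLOR_RGB2BGR))
g=grab('scene');pickle.dump(g,open('s10.pkl','wb'))
cv2.imwrite('pics/s10z.png',cv2.cvtColor(cv2.resize(g['frame'][150:290,160:280],None,fx=5,fy=5,interpolation=2)[:600],cv2.COLOR_RGB2BGR))
print(arm.state()['tool_pos'],arm.state()['ee_rot'])
E
```

```text
t: 12.18
tool_pos: [0.5717, 0.269, 0.134]
ee_rot: [0.706, 0.708, -0.0, -0.0]
ft_force: [-0.4, 1.3, -1.8]
finger_gap: 0.0145
[0.57119097 0.26878124 0.13437714] [ 7.06331776e-01  7.07880793e-01 -4.19372313e-04 -1.71429170e-04]
```

View pics/w10z.png

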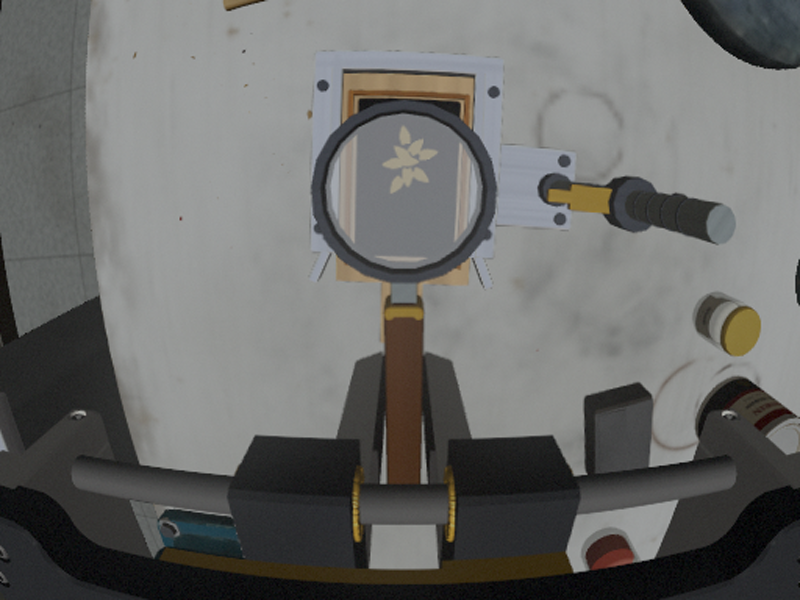

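View pics/s10z.png

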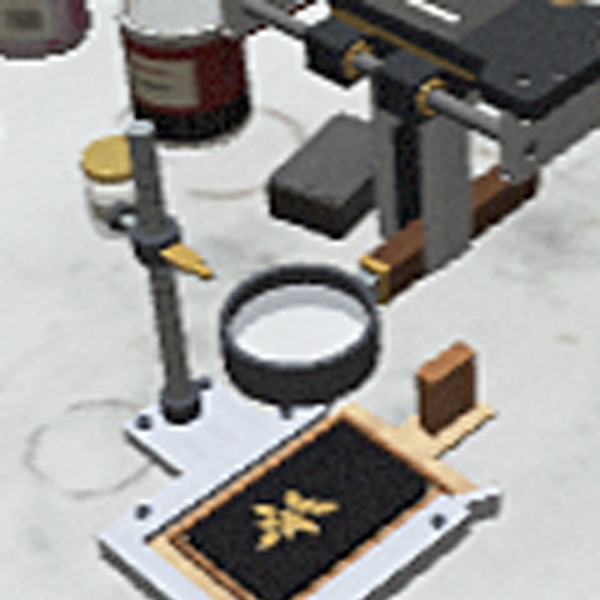

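```bash
python3 - <<'E'
from h import *
import pickle
s=pickle.load(open('s10.pkl','rb'));w=pickle.load(open('w10.pkl','rb'))
W=lambda u,v,z: wray(w,(u+.5)*.64-.5,(v+.5)*.64-.5,z)
for z in (.116,.121,.126,.131,.136):
  L,R,T,B=[W(*p,z) for p in [(312,192),(497,192),(404,100),(404,283)]]
  print(z,'wrist c',np.round([(L+R)[0]/2,(T+B)[1]/2],4),'diam',np.round([R[0]-L[0],T[1]-B[1]],4),'scene',np.round(ray(s,301.5/5-.5+160,314.5/5-.5+150,z)[:2],4))
Tl=[W(*p,.0135) for p in [(358,98),(464,98)]]; print('tile front edge',np.round(Tl,4))
H=[W(*p,.016) for p in [(322,86),(493,92)]]; print('holes',np.round(H,4))
print('proj expected ring pts scene (zoom):')
for n,X in [('top-left',(.572,.3455,.126))]:
  p=proj(s,X); print((p-[160,150]+.5)*5-.5)
st=arm.state(); print(st['tool_pos'],np.round(st['joint_vel'],4))
E
```

```text
0.116 wrist c [0.5711 0.3446] diam [0.069 0.069] scene [0.5775 0.3367]
0.121 wrist c [0.571  0.3448] diam [0.067 0.067] scene [0.5732 0.3405]
0.126 wrist c [0.571  0.3451] diam [0.065 0.065] scene [0.5689 0.3442]
0.131 wrist c [0.571  0.3454] diam [0.063 0.063] scene [0.5646 0.3479]
0.136 wrist c [0.571  0.3456] diam [0.061 0.061] scene [0.5602 0.3516]
tile front edge [[0.544  0.3958 0.0135]
 [0.6057 0.3962 0.0135]]
holes [[0.5232 0.4036 0.016 ]
 [0.6224 0.4003 0.016 ]]
proj expected ring pts scene (zoom):
[293.33741246 312.28868479]
[0.57119097 0.26878124 0.13437714] [-0.0004 -0.0062  0.0043 -0.0008 -0.0024  0.0014]
```

```bash
python3 -m pendant '[[0.007,0.01,0.005,0],[0.007,0.01,0.005,0],[0.007,0.01,0.005,0],[0.007,0.01,0.005,0],[0.007,0.01,0.005,0],[0.007,0.01,0.005,0]]'; python3 - <<'E'
from h import *
st=arm.state(); print(st['tool_pos'],st['ft_force'],np.abs(st['joint_vel']).max(),st['finger_gap'])
arm.finish_job()
E
```

```text
t: 12.78
tool_pos: [0.5729, 0.2705, 0.1353]
ee_rot: [0.706, 0.708, 0.0, 0.0]
ft_force: [-1.0, -0.4, -2.2]
finger_gap: 0.0145
[0.57288173 0.27045982 0.1352944 ] [-1.04819026 -0.41807655 -2.19969046] 0.002258329647896234 0.014506475309638878
the job is handed in; nothing more can be done
```

I slid the tray into the jig by its tab until the push force rose to about 17 N at the stop, then let go. I then picked up the loupe by its handle and held it still over the sample. The job was handed in at about 12.8 s with no verdict reported.

**Tray:** After release, its front edge measured 1–3 mm from the stop, close to the 1–2 mm measuring error. The back edge measured about 3 mm further in than expected, so the two disagree slightly. Both fit a tray that is home, and the later scene and wrist views showed it unmoved.

**Lens position:** The pointer tip came out at z ≈ 115 mm, with three camera views agreeing to a few millimetres. Before the last nudge, two views put the lens centre at about 113–115 mm and within about 4 mm of the sample middle. I then nudged it about 1–2 mm towards the middle and 1 mm up, and did not take another picture after that.

**Hold:** The handle was still gripped at hand-in (finger gap 14.5 mm, 35 N) and the arm was still. The loupe looked level, judged from the pictures only. The lens rim was about 20 mm clear of the pointer, and I saw no sign that any bystander had moved.

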